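Sort handed brackets off the tray and tip out the props

ROBOT

A 6-joint arm with a two-finger parallel gripper is mounted at the origin on the work surface. World frame = base frame: x ahead of the robot, y to its left, z up, the work surface at z = 0. Lengths are in m, angles in rad, forces in N, time in s.
With the tool pointing down it reaches from about 0.3 to 0.875 m from the base axis. Payload 4.2 kg.
Tool frame: the origin (TCP) lies midway between the tips of the shut fingers; the grasp point (between the pads) lies behind it (r.tcp_to_grasp is the z of the grasp point in the tool frame, in m); z points along the fingers, y is the line along which they close (so a half turn about z gives the same grasp; the last joint's range is limited). The gripper opens to 85 mm and grips with 20 to 120 N. Pads are 22 mm wide; open, the fingers measure 114 mm over their backs; the gripper's body (76 mm by 85 mm) begins 54 mm behind the grasp point. The pads swing forward as they close: fully open they stand 13 mm farther back than shut.
Start: joints at [1.282, 0.32, 1.565, -0, 1.257, -0.02], TCP at [0.153, 0.554, 0.231] pointing down, gripper open.
Joint ranges: [-3.11, 3.11], [-0.84, 2.01], [0.21, 2.61], [-1.34, 4.49], [0.05, 2.63], [-2.56, 2.56]. Speed limits (rad/s): [2.57, 2.57, 3.14, 3.14, 3.14, 3.14].

INTERFACE

Orientations are given as a unit quaternion [w, x, y, z].
In Python, from rig import r gives the robot as it stands.
- The arm moves only by the tool send_rows, never from a script. Its argument "motion" is a list of rows, each a list of 3 entries, a list of its own where there are three numbers: the shift along the tool's x, y, z scaled (see below), then the turn about the tool's z scaled (see below), then the gripper command: -1 is shut, 1 is fully open, values between are in proportion. A call has 1 to 12 rows; each row shifts and turns the commanded pose from where the row before left it, along the tool's axes as they then stand; what a row does not reach is not made up. The controller multiplies each number of a shift by 30 mm and each number of a turn by 45 degrees. A row lasts 1/8 s, in which the tool goes at most 62.5 mm and 10.7 degrees, less where a joint would pass 70% of its speed; a pose out of reach is approached as far as the arm can. A call with a number of a shift or a turn outside -1 to 1 is refused whole. A call with a gripper value outside its range is refused whole. The fingers move at their own pace and stop on an object; the grip force is fixed at half the most. Time passes only in rows, so rows that do not move let the fingers close. It gives the time, the measured TCP pose, the force, the opening and the grip force at its end, in the units of the state.
- r.read_state(): the state, without advancing time (a new reading comes with each control period).
- r.camera(name): name is "side" or "top" or "wrist"; returns a dict with "img" (400x640x3 uint8, blue, green, red), "camera_matrix" (3x3 intrinsics, pixels), "position" and "attitude" of the camera in the world. Camera axes: x right, y up, looking along -z (the intrinsics and any distortion apply to the point x, -y, -z); pixel columns grow to the right and rows downward; lengths in m; the calibration is good to about 2 mm. A picture is of the moment at which its call begins. There is no depth.
- r.hand_in(): hands the job in; it is judged then, once.
Trained networks look in a picture, given as the dict that the camera call returned (one of the last four; its "shot" number tells which), for a name from the list of things; names that differ only in an ending like _2 or _b are one class to them, and where a whole thing is asked for, a point or a joint stands for the part that bears it (a point fixed in the world has none). Each returns a list of dicts, best first, with "score" (0 to 1); they miss things now and then, are a little off and sometimes report something else, mostly with a low value. They report only what shows in the picture. A call takes as long as a camera call.
- r.recognise(picture, name): "location" ([x, y, z] in m, in the coordinates of the camera as it stood for that picture, good to about 4 mm: the middle of the surface that is visible of it).
- r.outline_of(picture, name): "mask" (400x640 bool, what is visible of it).
- r.spot_point(picture, name): "location" ([x, y, z] in m, in the coordinates of the camera as it stood for that picture, good to about 4 mm: a listed point, or the origin of a listed thing).
The state is a dict: "time": time; "qpos": joint angles; "qd": joint speeds; "effort": joint torques, N m; "tcp_pos": TCP position; "ee_rot": TCP orientation; "contact_force": force on the tool from outside, world axes, zero at the start; "torque": the same for the moment, N m; "width": opening from 0.0 (shut) to 1.0 (fully open); "gripper_force": force on a finger pad.
Only numpy, scipy, OpenCV 4.12 (cv2) and the standard library are available. Lean on these libraries where they do the work, as an engineer would, in place of code of your own. Each camera call takes 0.05 s, during which the arm holds its last target. There are 200 camera calls.

TASK

Clear the kiln-unloading tray: take the terracotta angle brackets off it one by one and lay each on the floor of its tub, none piled on another - left-hand ones (rib up, foot end pointing away from you, the foot sticks out to the left) in the blue tub, right-hand ones in the yellow tub beside it. Once every bracket is off and sorted, lift the tray by its bar handle to tip the white props left on it into the white basin at its lip, then lower the tray flat onto its stand again. Do not pick the props off the tray by hand, and leave the other pottery things where they are.

Things in the scene. Friction and masses are not known exactly. Their poses are not given: they have to be found in the camera images.
- bracket_l1: LEFT-hand terracotta angle bracket, 70 g, 56 x 36 x 40 mm. Sole 10 mm thick: leg 56 (x) x 20 (y), at its +x end a side foot 20 (x) x 16 (y). On the leg's midline an upright rib to grip: 12 thick (y), 30 high, x -26 to +18. Origin mid-leg, 18 above the underside; z up. Rib up and foot end away from you, the foot is on the left (+y). May be absent.
- bracket_l2: LEFT-hand terracotta angle bracket, 70 g, 56 x 36 x 40 mm. Sole 10 mm thick: leg 56 (x) x 20 (y), at its +x end a side foot 20 (x) x 16 (y). On the leg's midline an upright rib to grip: 12 thick (y), 30 high, x -26 to +18. Origin mid-leg, 18 above the underside; z up. Rib up and foot end away from you, the foot is on the left (+y). May be absent.
- bracket_l3: LEFT-hand terracotta angle bracket, 70 g, 56 x 36 x 40 mm. Sole 10 mm thick: leg 56 (x) x 20 (y), at its +x end a side foot 20 (x) x 16 (y). On the leg's midline an upright rib to grip: 12 thick (y), 30 high, x -26 to +18. Origin mid-leg, 18 above the underside; z up. Rib up and foot end away from you, the foot is on the left (+y). May be absent.
- bracket_r1: RIGHT-hand terracotta angle bracket, 70 g, 56 x 36 x 40 mm. Sole 10 mm thick: leg 56 (x) x 20 (y), at its +x end a side foot 20 (x) x 16 (y). On the leg's midline an upright rib to grip: 12 thick (y), 30 high, x -26 to +18. Origin mid-leg, 18 above the underside; z up. Rib up and foot end away from you, the foot is on the right (-y). May be absent.
- bracket_r2: RIGHT-hand terracotta angle bracket, 70 g, 56 x 36 x 40 mm. Sole 10 mm thick: leg 56 (x) x 20 (y), at its +x end a side foot 20 (x) x 16 (y). On the leg's midline an upright rib to grip: 12 thick (y), 30 high, x -26 to +18. Origin mid-leg, 18 above the underside; z up. Rib up and foot end away from you, the foot is on the right (-y). May be absent.
- bracket_r3: RIGHT-hand terracotta angle bracket, 70 g, 56 x 36 x 40 mm. Sole 10 mm thick: leg 56 (x) x 20 (y), at its +x end a side foot 20 (x) x 16 (y). On the leg's midline an upright rib to grip: 12 thick (y), 30 high, x -26 to +18. Origin mid-leg, 18 above the underside; z up. Rib up and foot end away from you, the foot is on the right (-y). May be absent.
- prop1: stubby white kiln prop, block 30 x 24 x 26 mm, 50 g; origin in the centre of its underside. It starts on the tray near the open lip. May be absent.
- prop2: stubby white kiln prop, upright cylinder 26 mm across and 26 mm high, 40 g; origin in the centre of its underside. It starts on the tray near the open lip. May be absent.
- prop3: stubby white kiln prop, block 30 x 24 x 26 mm, 50 g; origin in the centre of its underside. It starts on the tray near the open lip. May be absent.
- prop4: stubby white kiln prop, upright cylinder 26 mm across and 26 mm high, 40 g; origin in the centre of its underside. It starts on the tray near the open lip. May be absent.
- stand: fixed wooden stand of the sorting tray; origin on the table under its middle. The tray's plywood floor, 190 (x) x 300 (y) mm inside, lies 55 mm above the table when down; 15 mm walls at both x sides and the +y end, open lip at y = -155 mm. The tray is hinged along the lip: axis along the stand's x through y = -155, z = 55 mm.
- tray (a joint): tilt of the sorting tray, rad: 0 = down flat on its stand, grows as the +y (handle) end is lifted, up to 1.1. The tray weighs 0.5 kg with a damped hinge and sinks back when let go. The props slide off at about 0.45 to 0.6 rad.
- tray_handle (a point): middle of the tray's handle: a steel bar 12 mm thick and 130 mm long that lies along the stand's x, on posts 60 mm either side of its middle, above the tray's +y end wall (305 mm from the hinge along the tray, 45 mm above the tray's floor). It can turn between the fingers as the tray tips.
- tray_centre (a point): centre of the top of the tray's floor (154 mm from the hinge); moves with the tray.
- basin: fixed white catch basin under the tray's lip, 250 (its x) x 160 (its y) mm outside, walls 4 mm thick and 44 mm high (the far one, at -y, 91 mm), floor 4 mm thick; origin in the centre of its underside.
- tub_blue: fixed open blue tub for the LEFT-hand brackets, 113 (its x) x 218 (its y) mm outside, 45 mm high, walls and floor 4 mm thick; origin in the centre of its underside.
- tub_yellow: fixed open yellow tub for the RIGHT-hand brackets, the same size as the blue one: 113 (x) x 218 (y) x 45 mm, walls and floor 4 mm; origin in the centre of its underside.
- bowl: grey-brown clay-coloured bowl, 120 mm across, 55 mm high; bystander; origin under its centre.
- cup: blue ceramic cup, 64 mm across, 60 mm high; bystander; origin under its centre.
- scraper: flat blue scraper, 90 x 55 x 7 mm; bystander; origin under its centre.
- glaze_jar: jar of glaze, 60 mm across, 85 mm high; bystander; origin under its centre.
- wood_knife: wooden-handled spatula, 200 mm long, lying; bystander; origin under its middle.
- dish: grey-brown plate, 120 mm across, 20 mm high; bystander; origin under its centre.

How it is judged:
By the outcome, as a careful person would: the job done as asked, in the order asked, and still so for the second after the job is handed in, with the robot touching nothing.
Of bracket_l1, bracket_l2, bracket_l3, bracket_r1, bracket_r2, bracket_r3 only 4 to 6 are there at a start; the rules pass over those that are not, and their reading is None.
Of prop1, prop2, prop3, prop4 only 2 to 4 are there at a start; the rules pass over those that are not, and their reading is None.
At some moment in a run one of bracket_l1, bracket_l2, bracket_l3, bracket_r1, bracket_r2, bracket_r3 may be knocked a few centimetres aside while the robot is not near it.
Once in a run the grip may slacken for a moment while it holds something.
It also fails if it takes over 210 s, if anything falls off the work surface, if the arm or the gripper's body presses on something with over 40 N, if the wrist force passes 120 N, or if a joint passes its speed limit or range.

## Working session

There is one attempt and no reset: what is moved stays moved. The work goes in short steps, Python scripts to look and compute and a tool call to move; the robot and the scene stay as the last step left them, time stands still between calls to the robot, and variables do not carry over. Pictures are saved under pics/ and viewed, at most 14 in all, crops included, and the job is handed in when it is done.

Besides the shell and the picture viewer there is one more tool, called after "Call:" by a JSON object that holds its "method" and its "body". send_rows: Moves the arm, as the interface text tells. Its arguments: {"type":"object","properties":{"motion":{"type":"array"}},"required":["motion"]}

```bash
ls; mkdir -p pics
cat > h.py <<'E'
import numpy as np, cv2
from scipy.spatial.transform import Rotation as R
from rig import r
def att(c):
    a=np.array(c["attitude"],float)
    return a if a.shape==(3,3) else R.from_quat(a,scalar_first=True).as_matrix()
def w(c,p): return np.array(c["position"])+att(c)@np.array(p)
def ray(c,u,v,z):
    K=np.array(c["camera_matrix"]); d=np.linalg.inv(K)@[u,v,1]; d=att(c)@np.array([d[0],-d[1],-d[2]])
    o=np.array(c["position"]); return o+d*(z-o[2])/d[2]
def px(c,P):
    q=att(c).T@(np.array(P)-c["position"]); q=np.array(c["camera_matrix"])@[q[0],-q[1],-q[2]]; return q[:2]/q[2]
E
python3 - <<'E'
from h import *
np.set_printoptions(precision=3,suppress=True)
s=r.read_state(); print(s, r.tcp_to_grasp)
for n in ("top","side"):
    c=r.camera(n); cv2.imwrite(f"pics/{n}0.png",c["img"]); print(n,c["position"],c["attitude"],c["camera_matrix"],[k for k in c])
    for t in ["bracket_l1","bracket_r1","prop1","prop2","stand","tray_handle","tray_centre","basin","tub_blue","tub_yellow","bowl","cup","glaze_jar","dish","scraper"]:
        print(t,[(w(c,d["location"]),round(d["score"],2)) for d in r.spot_point(c,t)])
E
```

```text
pics
{'time': 0.0, 'qpos': array([ 1.282,  0.32 ,  1.566, -0.   ,  1.257, -0.02 ]), 'qd': array([-0.001,  0.001, -0.001, -0.   , -0.   , -0.002]), 'effort': array([ -0.003, -41.551, -23.416,  -0.   ,   0.008,   0.   ]), 'tcp_pos': array([0.153, 0.554, 0.23 ]), 'ee_rot': array([-0.   ,  0.134,  0.991, -0.001]), 'contact_force': array([-0.867, -0.77 , -0.358]), 'torque': array([0.007, 0.012, 0.023]), 'gripper_force': 0.0, 'width': 0.9988949367494034} -0.0187
top [0.392 0.099 1.356] [ 0.707  0.035 -0.047 -0.705] [[419.141   0.    316.819]
 [  0.    419.141 200.777]
 [  0.      0.      1.   ]] ['img', 'camera_matrix', 'position', 'attitude', 'shot']
bracket_l1 [(array([ 0.588, -0.118,  0.074]), 0.64), (array([0.603, 0.037, 0.077]), 0.53), (array([ 0.499, -0.03 ,  0.07 ]), 0.27)]
bracket_r1 [(array([ 0.592, -0.038,  0.074]), 0.63), (array([ 0.484, -0.101,  0.076]), 0.49), (array([ 0.5  , -0.032,  0.07 ]), 0.47), (array([0.531, 0.521, 0.003]), 0.22)]
prop1 [(array([ 0.506, -0.174,  0.054]), 0.5), (array([ 0.609, -0.191,  0.053]), 0.48)]
prop2 [(array([ 0.506, -0.174,  0.054]), 0.5), (array
[... 1521 characters left out ...]
)]
stand [(array([ 0.542, -0.053, -0.   ]), 0.74)]
tray_handle [(array([0.56 , 0.095, 0.106]), 0.98)]
tray_centre [(array([ 0.543, -0.051,  0.057]), 0.55)]
basin [(array([ 0.527, -0.285, -0.002]), 0.74)]
tub_blue [(array([0.419, 0.293, 0.   ]), 0.73), (array([ 0.584, -0.115,  0.072]), 0.29)]
tub_yellow [(array([ 0.587,  0.291, -0.003]), 0.6)]
bowl [(array([ 0.293, -0.348, -0.   ]), 0.92), (array([ 0.599, -0.189,  0.054]), 0.18)]
cup [(array([ 0.361,  0.143, -0.   ]), 0.93)]
glaze_jar [(array([0.766, 0.065, 0.001]), 0.84)]
dish [(array([0.532, 0.528, 0.003]), 0.81), (array([0.561, 0.1  , 0.108]), 0.36)]
scraper [(array([ 0.356, -0.148,  0.003]), 0.98), (array([ 0.544, -0.054, -0.001]), 0.24)]
```

Run:
```python
from h import *
c=r.camera("top")
# rectified: 1px=0.5mm, plane z=.065; x up, y left
def rect(z,x0,x1,y0,y1,s):
    src=np.float32([px(c,[x,y,z]) for x,y in [(x1,y1),(x1,y0),(x0,y0),(x0,y1)]])
    W=int((y1-y0)/s);H=int((x1-x0)/s)
    M=cv2.getPerspectiveTransform(src,np.float32([[0,0],[W,0],[W,H],[0,H]]))
    return cv2.warpPerspective(c["img"],M,(W,H),flags=cv2.INTER_CUBIC)
im=rect(.065,.42,.67,-.23,.13,.00045)
cv2.imwrite("pics/rect.png",im); print(im.shape)
```

```text
(555, 800, 3)
```

View pics/top0.png

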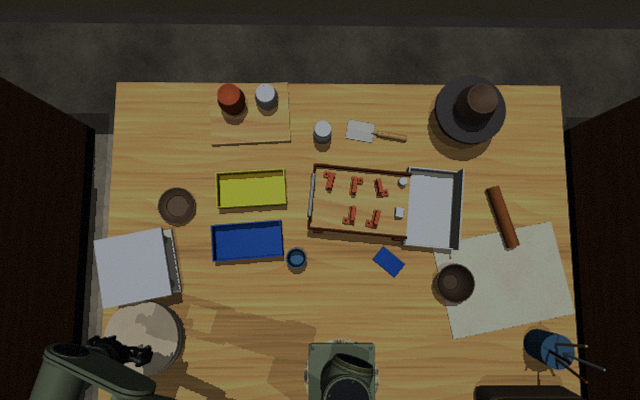

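View pics/rect.png

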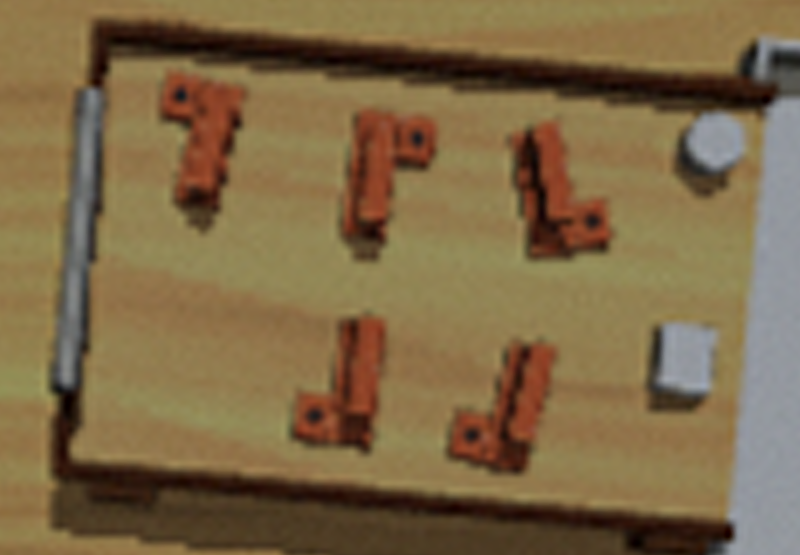

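The picture shows five brackets and two props (rect pixels). A (203,140) and C (545,190) are left-hand, while B (370,175), D (350,385) and E (510,410) are right-hand. The props are at (715,140) and (683,360), and the lip is at the right. I'll fit the model silhouettes to get exact poses.

```bash
cat >> h.py <<'E'
from scipy.optimize import minimize
np.set_printoptions(precision=4,suppress=True)
S=4
def hulls(c,p,hand,z0):
    x,y,a=p; s=1 if hand=="L" else -1
    B=[(-.028,.028,-.01,.01,0,.01),(.008,.028,.01*s,.026*s,0,.01),(-.026,.018,-.006,.006,.01,.04)]
    M=np.array([[np.cos(a),-np.sin(a)],[np.sin(a),np.cos(a)]]); out=[]
    for b in B:
        P=[px(c,np.r_[M@[u,v]+[x,y],z0+h]) for u in b[:2] for v in b[2:4] for h in b[4:]]
        out.append(cv2.convexHull(np.float32(P)))
    return out
def red(c):
    h=cv2.cvtColor(cv2.resize(c["img"],None,fx=S,fy=S,interpolation=cv2.INTER_CUBIC),cv2.COLOR_BGR2HSV)
    return ((h[...,0]<11)|(h[...,0]>174))&(h[...,1]>150)&(h[...,2]>95)
def fit(c,m,x,y,z0=.055,yaws=None):
    best=[]
    u,v=px(c,[x,y,z0+.02])*S; u,v=int(u),int(v); k=80
    T=m[v-k:v+k,u-k:u+k]
    def cost(p,hand):
        I=np.zeros(T.shape,np.uint8)
        for h in hulls(c,p,hand,z0): cv2.fillConvexPoly(I,np.int32(np.round((h*S+S/2-.5-[u-k,v-k])*16)),1,shift=4)
        I=I>0; return 1-(I&T).sum()/max(1,(I|T).sum())
    for hand in "LR":
        g=[(cost((x+i*.006,y+j*.006,a),hand),(x+i*.006,y+j*.006,a)) for i in (-2,-1,0,1,2) for j in (-2,-1,0,1,2) for a in (np.arange(0,6.28,.26) if yaws is None else yaws)]
        for _,p in sorted(g)[:3]:
            o=minimize(cost,p,(hand,),"Nelder-Mead",options=dict(initial_simplex=[p,np.add(p,(.005,0,0)),np.add(p,(0,.005,0)),np.add(p,(0,0,.15))],xatol=1e-4,fatol=1e-4))
            best.append((o.fun,hand,o.x))
    best.sort(key=lambda t:t[0]); L=best[0]; o=[b for b in best if b[1]!=L[1]][0]
    return L[1],L[2],1-L[0],1-o[0]
def pose():
    s=r.read_state(); Rm=R.from_quat(s["ee_rot"],scalar_first=True).as_matrix(); return s,np.array(s["tcp_pos"]),Rm
def to(x,y,z,th=None):
    """shift (units of 30mm) in current tool axes, turn units; th= wanted tool x angle mod 180 (rad)"""
    s,p,Rm=pose(); t=np.arctan2(Rm[1,0],Rm[0,0]); d=0 if th is None else (t-th+np.pi/2)%np.pi-np.pi/2
    print("tcp",p,"th",np.degrees(t),"turn deg",np.degrees(d),"units",d/(np.pi/4),"shift units",Rm.T@(np.array([x,y,z])-p)/.03)
E
python3 - <<'E'
from h import *
c=r.camera("top"); m=red(c)
for n,p in dict(A=(.603,.037),B=(.592,-.038),C=(.588,-.118),D=(.5,-.03),E=(.485,-.1)).items():
    h,q,i,j=fit(c,m,*p); print(n,h,q[:2],"yaw",np.degrees(q[2]),"iou",round(i,3),"other hand",round(j,3))
to(.603,.037,.15)
# tub yaw
for t in ("tub_blue","tub_yellow"):
    M=r.outline_of(c,t)[0]["mask"].astype(np.uint8); k=cv2.findContours(M,0,2)[0]; k=max(k,key=cv2.contourArea)
    b=cv2.boxPoints(cv2.minAreaRect(k)); print(t,[ray(c,*q,.045)[:2] for q in b])
E
```

```text
A L [0.6068 0.0363] yaw 343.1186137659535 iou 0.647 other hand 0.567
B R [ 0.5936 -0.0379] yaw 348.96502586015504 iou 0.595 other hand 0.522
C L [ 0.5842 -0.1153] yaw 191.53796546322286 iou 0.422 other hand 0.402
D R [ 0.4981 -0.0304] yaw 174.48581981152176 iou 0.483 other hand 0.441
E R [ 0.4859 -0.1028] yaw 163.0135218789488 iou 0.502 other hand 0.466
tcp [0.1527 0.5544 0.2313] th 164.59683246758112 turn deg 0.0 units 0.0 shift units [-19.0511 -12.6398   2.7094]
tub_blue [array([0.4679, 0.4114]), array([0.4862, 0.19  ]), array([0.3734, 0.1797]), array([0.3557, 0.399 ])]Traceback (most recent call last):
  File "<stdin>", line 8, in <module>
IndexError: list index out of range
```

```bash
sed -i 's/h\[...,2\]>95/h[...,2]>55/; s/    T=m\[v-k:v+k,u-k:u+k\]/    T=m[v-k:v+k,u-k:u+k]; _,lb,st,ce=cv2.connectedComponentsWithStats(T.astype(np.uint8)); i=min((i for i in range(1,len(st)) if st[i,4]>200),key=lambda i:np.hypot(*(ce[i]-k))); T=lb==i/' h.py
cat > seeb.py <<'E'
from h import *
def look(P,name="top",z0=.055,save=None):
    c=r.camera(name); m=red(c)
    if save: I=cv2.resize(c["img"],None,fx=S,fy=S,interpolation=cv2.INTER_CUBIC)
    for n,p in P.items():
        h,q,i,j=fit(c,m,p[0],p[1],z0); print(n,h,q[:2],"yaw",round(np.degrees(q[2])%360,1),"iou",round(i,3),"other",round(j,3))
        if save: cv2.polylines(I,[np.int32(k*S) for k in hulls(c,q,h,z0)],True,(0,255,0),1)
    if save:
        u,v=px(c,[.545,-.05,.06])*S; cv2.imwrite(save,I[int(v)-200:int(v)+200,int(u)-280:int(u)+280])
P0=dict(A=(.603,.037),B=(.592,-.038),C=(.586,-.116),D=(.5,-.03),E=(.485,-.1))
E
python3 - <<'E'
from seeb import *
look(P0,save="pics/fit.png")
E
```

```text
A L [0.6057 0.0355] yaw 346.3 iou 0.766 other 0.628
B R [ 0.5921 -0.0375] yaw 349.6 iou 0.753 other 0.617
C L [ 0.5845 -0.1152] yaw 188.5 iou 0.656 other 0.557
D R [ 0.4977 -0.0308] yaw 171.9 iou 0.777 other 0.634
E R [ 0.4867 -0.1032] yaw 163.5 iou 0.747 other 0.616
```

View pics/fit.png

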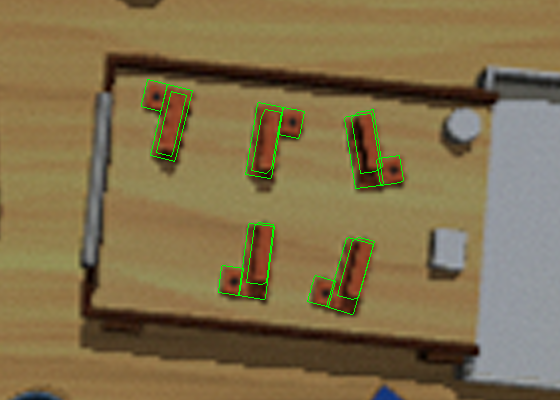

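The fits match all five brackets, with handedness as I read it. I'll start with A.

Call:
{"method": "send_rows", "body": {"motion": [[[-0.95, -0.63, 0], -0.04, 0], [[-0.95, -0.63, 0], 0, 0], [[-0.95, -0.63, 0], 0, 0], [[-0.95, -0.63, 0], 0, 0], [[-0.95, -0.63, 0], 0, 0], [[-0.95, -0.63, 0], 0, 0], [[-0.95, -0.63, 0], 0, 0], [[-0.95, -0.63, 0], 0, 0], [[-0.95, -0.63, 0], 0, 0], [[-0.95, -0.63, 0], 0, 0], [[-0.95, -0.63, 0], 0, 0], [[-0.95, -0.63, 0], 0, 0]]}}

```text
time: 3.35
tcp_pos: [0.4317, 0.2519, 0.2314]
ee_rot: [0.0, 0.118, 0.993, 0.0]
contact_force: [0.0, 0.5, -0.5]
width: 0.5
gripper_force: 0.0
```

Run:
```python
from h import *
to(.6018,.0364,.067,np.radians(346.3))
c=r.camera("side")
c=r.camera("top")
h=cv2.cvtColor(c["img"],cv2.COLOR_BGR2HSV)
for n,lo,hi in(("blue",(105,120,40),(130,255,255)),("yellow",(22,170,60),(35,255,255))):
    M=cv2.inRange(h,lo,hi); k=max(cv2.findContours(M,0,2)[0],key=cv2.contourArea)
    print(n,cv2.contourArea(k),[ray(c,*q,.04)[:2] for q in cv2.boxPoints(cv2.minAreaRect(k))])
```

```text
tcp [0.4317 0.2519 0.2314] th 166.39840897430713 turn deg 0.09840897430708535 units 0.002186866095713008 shift units [-7.1987 -5.6511  5.4813]
blue 427.5 [array([ 0.363 , -0.0969]), array([ 0.4029, -0.1301]), array([ 0.3483, -0.1973]), array([ 0.3088, -0.1639])]
yellow 621.0 [array([0.6335, 0.399 ]), array([0.6466, 0.1818]), array([0.5349, 0.1746]), array([0.5223, 0.3897])]
```

Call:
{"method": "send_rows", "body": {"motion": [[[-0.9, -0.706, 0], 0, 0], [[-0.9, -0.706, 0], 0, 0], [[-0.9, -0.706, 0], 0, 0], [[-0.9, -0.706, 0], 0, 0], [[-0.9, -0.706, 0], 0, 0], [[-0.9, -0.706, 0], 0, 0], [[-0.9, -0.706, 0.5], 0, 0], [[-0.9, -0.706, 0.5], 0, 0], [[0, 0, 0.7], 0, 0], [[0, 0, 0.7], 0, 0], [[0, 0, 0.7], 0, 0], [[0, 0, 0], 0, 0]]}}

```text
time: 4.95
tcp_pos: [0.5998, 0.038, 0.1367]
ee_rot: [-0.002, 0.118, 0.993, -0.0]
contact_force: [-0.5, -0.1, -0.2]
width: 0.498
gripper_force: 0.0
```

Run:
```python
from h import *
to(.6018,.0364,.067,np.radians(346.3))
c=r.camera("wrist"); cv2.imwrite("pics/w1.png",c["img"]); print(c["position"])
for t in ("bracket_l1","bracket_r1"): print(t,[(w(c,d["location"]),round(d["score"],2)) for d in r.spot_point(c,t)])
```

```text
tcp [0.5998 0.038  0.1367] th 166.42459968284146 turn deg 0.12459968284143645 units 0.00276888184092081 shift units [-0.0883 -0.0349  2.3233]
[0.525  0.055  0.2797]
bracket_l1 [(array([ 0.5792, -0.1116,  0.073 ]), 0.74)]
bracket_r1 [(array([ 0.4989, -0.0306,  0.0733]), 0.74), (array([ 0.5378, -0.0553,  0.0033]), 0.74), (array([ 0.4852, -0.1008,  0.0736]), 0.71), (array([ 0.5875, -0.038 ,  0.0775]), 0.66)]
```

View pics/w1.png

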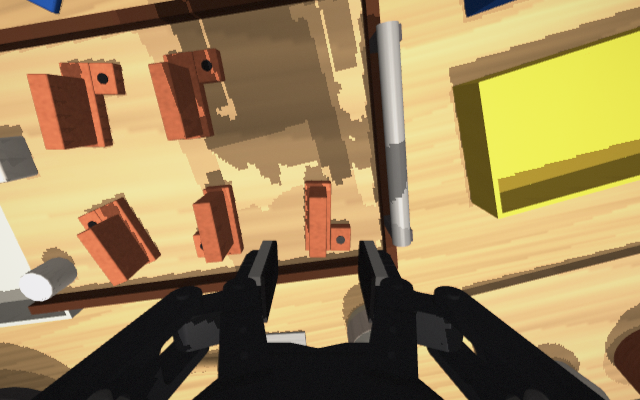

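The wrist view shows A's rib at (317,215), centred between the fingers (270 to 365). C, at (118,238), looks a bit more turned than before, so I'll refit it before picking it. Descending onto A, then grip and lift.

Call:
{"method": "send_rows", "body": {"motion": [[[-0.09, -0.03, 0.8], 0, 0], [[0, 0, 0.8], 0, 0], [[0, 0, 0.72], 0, 0], [[0, 0, 0], 0, 0], [[0, 0, 0], 0, -1], [[0, 0, 0], 0, -1], [[0, 0, 0], 0, -1], [[0, 0, 0], 0, -1], [[0, 0, -0.5], 0, -1], [[0, 0, -0.9], 0, -1], [[0, 0, -0.9], 0, -1], [[0, 0, -0.9], 0, -1]]}}

```text
time: 6.6
tcp_pos: [0.6033, 0.0357, 0.1662]
ee_rot: [0.0, 0.118, 0.993, 0.0]
contact_force: [-0.4, 0.3, -0.1]
width: 0.133
gripper_force: 58.6
```

```bash
cat >> h.py <<'E'
TUB=dict(b=(.420,.293,np.radians(4.7)),y=(.587,.289,np.radians(3.5)))
def tub(t,ly,z=.018,dth=0.,off=-.004):
    x,y,a=TUB[t]; M=np.array([[np.cos(a),-np.sin(a)],[np.sin(a),np.cos(a)]]); q=M@[0,ly]+[x,y]; print("goal",q,z); to(q[0],q[1],z,a+dth)
E
python3 - <<'E'
from h import *
print(r.read_state()["width"]*85,r.read_state()["gripper_force"])
tub("b",.06)
c=r.camera("wrist")
to(.42,.29,.19)
from seeb import *
look({k:P0[k] for k in "BCDE"})
E
```

```text
11.271682749364498 58.58278512954712
goal [0.4151 0.3528] 0.018
tcp [0.6033 0.0357 0.1662] th 166.39608902336664 turn deg -18.303910976633357 units -0.406753577258519 shift units [8.5847 8.7958 4.9407]
tcp [0.6055 0.0358 0.1702] th 166.39529049891246 turn deg 0.0 units 0.0 shift units [ 7.9963  6.7818 -0.7026]
B R [ 0.5919 -0.0378] yaw 350.4 iou 0.61 other 0.547
C L [ 0.584  -0.1168] yaw 191.6 iou 0.632 other 0.553Traceback (most recent call last):
  File "<stdin>", line 7, in <module>
  File "seeb.py", line 6, in look
    h,q,i,j=fit(c,m,p[0],p[1],z0); print(n,h,q[:2],"yaw",round(np.degrees(q[2])%360,1),"iou",round(i,3),"other",round(j,3))
            ~~~^^^^^^^^^^^^^^^^^^
  File "h.py", line 30, in fit
    T=m[v-k:v+k,u-k:u+k]; _,lb,st,ce=cv2.connectedComponentsWithStats(T.astype(np.uint8)); i=min((i for i in range(1,len(st)) if st[i,4]>200),key=lambda i:np.hypot(*(ce[i]-k))); T=lb==i
                                                                                             ~~~^^^^^^^^^^^^^^^^^^^^^^^^^^^^^^^^^^^^^^^^^^^^^^^^^^^^^^^^^^^^^^^^^^^^^^^^^^^^^^^^
ValueError: min() iterable argument is empty
```

Call:
{"method": "send_rows", "body": {"motion": [[[0.865, 0.878, 0], 0, -1], [[0.865, 0.878, 0], 0, -1], [[0.865, 0.878, 0], 0, -1], [[0.865, 0.878, 0], 0, -1], [[0.865, 0.878, 0], 0, -1], [[0.865, 0.878, 0], 0, -1], [[0.865, 0.878, 0], 0, -1], [[0.865, 0.878, 0], 0, -1], [[0.865, 0.878, 0], 0, -1], [[0.865, 0.878, 0], 0, -1], [[0, 0, 0.4], -0.205, -1], [[0, 0, 0.4], -0.2, -1]]}}

```text
time: 8.2
tcp_pos: [0.4123, 0.3529, 0.1395]
ee_rot: [-0.001, -0.044, 0.999, -0.0]
contact_force: [0.9, 0.7, 0.5]
width: 0.131
gripper_force: 58.6
```

Run:
```python
from h import *
c=r.camera("top")
print(r.read_state()["width"]*85,r.read_state()["gripper_force"]); tub("b",.06)
from seeb import *
look({k:P0[k] for k in "BCDE"})
```

```text
11.106708593334954 58.60056281089783
goal [0.4151 0.3528] 0.018
tcp [0.4116 0.352  0.1379] th -174.85423373883287 turn deg 0.4457662611671243 units 0.009905916914824986 shift units [-0.1356  0.0271  3.9951]
B R [ 0.592  -0.0374] yaw 349.2 iou 0.752 other 0.616
C L [ 0.5836 -0.1163] yaw 190.8 iou 0.663 other 0.562
D R [ 0.4974 -0.0302] yaw 173.2 iou 0.78 other 0.638
E R [ 0.4859 -0.103 ] yaw 163.0 iou 0.757 other 0.628
```

Call:
{"method": "send_rows", "body": {"motion": [[[-0.13, 0.03, 0.8], 0, -1], [[0, 0, 0.8], 0, -1], [[0, 0, 0.8], 0, -1], [[0, 0, 0.8], 0, -1], [[0, 0, 0.6], 0, -1], [[0, 0, 0.21], 0, -1], [[0, 0, 0], 0, -1], [[0, 0, 0], 0, -0.3], [[0, 0, 0], 0, -0.3], [[0, 0, 0], 0, -0.3], [[0, 0, -0.8], 0, -0.3], [[0, 0, -0.9], 0, -0.3]]}}

```text
time: 9.8
tcp_pos: [0.4167, 0.3538, 0.0717]
ee_rot: [-0.0, -0.04, 0.999, -0.0]
contact_force: [-0.5, -0.5, -0.5]
width: 0.353
gripper_force: 0.0
```

```bash
cat > pk.py <<'E'
from h import *
def pick(x,y,yaw,z=.067):
    a=np.radians(yaw); g=np.array([x,y])-.004*np.array([np.cos(a),np.sin(a)]); print("grasp",g); to(g[0],g[1],z,a)
E
python3 - <<'E'
from pk import *
pick(.5836,-.1163,190)
E
```

```text
grasp [ 0.5875 -0.1156]
tcp [0.4167 0.3538 0.0717] th -175.38495749832535 turn deg -5.384957498325342 units -0.11966572218500761 shift units [ -4.4167 -16.0546   0.1625]
```

Call:
{"method": "send_rows", "body": {"motion": [[[0, 0, -0.9], 0, 0], [[0, 0, -0.9], 0, 0], [[0, -0.5, -0.9], 0, 0], [[-0.26, -0.95, -0.4], -0.12, 0], [[-0.26, -0.95, 0], 0, 0], [[-0.26, -0.95, 0], 0, 0], [[-0.26, -0.95, 0], 0, 0], [[-0.26, -0.95, 0], 0, 0], [[-0.26, -0.95, 0], 0, 0], [[-0.26, -0.95, 0], 0, 0], [[-0.26, -0.95, 0], 0, 0], [[-0.26, -0.95, 0], 0, 0]]}}

```text
time: 11.3
tcp_pos: [0.5297, 0.0967, 0.1646]
ee_rot: [0.0, -0.087, 0.996, 0.0]
contact_force: [0.0, 0.4, 0.1]
width: 0.501
gripper_force: 0.0
```

Run:
```python
from pk import *
pick(.5836,-.1163,190)
```

```text
grasp [ 0.5875 -0.1156]
tcp [0.5297 0.0967 0.1646] th -169.98599755410865 turn deg 0.014002445891321207 units 0.00031116546425158235 shift units [-0.6658 -7.3061  3.2511]
```

Call:
{"method": "send_rows", "body": {"motion": [[[-0.083, -0.91, 0], 0, 0], [[-0.083, -0.91, 0], 0, 0], [[-0.083, -0.91, 0], 0, 0], [[-0.083, -0.91, 0], 0, 0], [[-0.083, -0.91, 0], 0, 0], [[-0.083, -0.91, 0], 0, 0], [[-0.083, -0.91, 0.5], 0, 0], [[-0.083, -0.91, 0.5], 0, 0], [[0, 0, 0.3], 0, 0], [[0, 0, 0], 0, 0]]}}

```text
time: 12.55
tcp_pos: [0.5863, -0.1133, 0.1246]
ee_rot: [-0.001, -0.087, 0.996, 0.001]
contact_force: [0.9, -0.2, 0.3]
width: 0.501
gripper_force: 0.0
```

Run:
```python
from pk import *
c=r.camera("wrist"); cv2.imwrite("pics/w2.png",c["img"])
pick(.5836,-.1163,190)
```

```text
grasp [ 0.5875 -0.1156]
tcp [ 0.5868 -0.1132  0.1254] th -169.95310913142518 turn deg 0.04689086857479234 units 0.001042019301662052 shift units [-0.0124 -0.0858  1.9455]
```

View pics/w2.png

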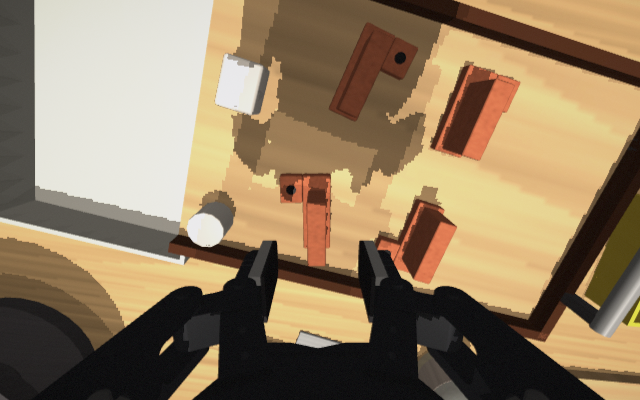

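C's rib is at (317,225), centred between the fingers and aligned. Gripping.

Call:
{"method": "send_rows", "body": {"motion": [[[0, -0.08, 0.8], 0, 0], [[0, 0, 0.7], 0, 0], [[0, 0, 0.44], 0, 0], [[0, 0, 0], 0, 0], [[0, 0, 0], 0, -1], [[0, 0, 0], 0, -1], [[0, 0, 0], 0, -1], [[0, 0, -0.4], 0, -1], [[0, 0, -0.9], 0, -1], [[0, 0, -0.9], 0, -1], [[0, 0, -0.9], 0, -1], [[0, 0, -0.3], 0, -1]]}}

```text
time: 14.1
tcp_pos: [0.5883, -0.1165, 0.1714]
ee_rot: [0.002, -0.087, 0.996, -0.001]
contact_force: [-0.3, 0.4, 0.0]
width: 0.132
gripper_force: 58.4
```

Run:
```python
from pk import *
print(r.read_state()["width"]*85)
tub("b",-.01)
```

```text
11.190110309860085
goal [0.4208 0.283 ] 0.018
tcp [ 0.5883 -0.1165  0.1714] th -169.98004152760728 turn deg 5.319958472392735 units 0.11822129938650523 shift units [ 3.1951 14.094   5.083 ]
```

Call:
{"method": "send_rows", "body": {"motion": [[[0.213, 0.94, 0], 0, -1], [[0.213, 0.94, 0], 0, -1], [[0.213, 0.94, 0], 0, -1], [[0.213, 0.94, 0], 0, -1], [[0.213, 0.94, 0], 0, -1], [[0.213, 0.94, 0], 0, -1], [[0.213, 0.94, 0], 0, -1], [[0.213, 0.94, 0], 0, -1], [[0.213, 0.94, 0], 0, -1], [[0.213, 0.94, 0], 0, -1], [[0.213, 0.94, 0], 0, -1], [[0.213, 0.94, 0], 0, -1]]}}

```text
time: 15.6
tcp_pos: [0.4522, 0.2042, 0.1686]
ee_rot: [-0.001, -0.087, 0.996, -0.0]
contact_force: [0.6, 0.1, -0.3]
width: 0.129
gripper_force: 58.5
```

Call:
{"method": "send_rows", "body": {"motion": [[[0.213, 0.94, 0], 0, -1], [[0.213, 0.94, 0], 0, -1], [[0.213, 0.94, 0], 0, -1], [[0, 0, 0.4], 0.118, -1], [[0, 0, 0.8], 0, -1], [[0, 0, 0.8], 0, -1], [[0, 0, 0.6], 0, -1], [[0, 0, 0], 0, -1]]}}

```text
time: 16.6
tcp_pos: [0.4182, 0.2827, 0.0896]
ee_rot: [-0.002, -0.041, 0.999, -0.001]
contact_force: [0.2, 0.0, -0.1]
width: 0.131
gripper_force: 58.5
```

Run:
```python
from pk import *
print(r.read_state()["width"]*85)
tub("b",-.01)
```

```text
11.17742988186067
goal [0.4208 0.283 ] 0.018
tcp [0.4182 0.2827 0.0896] th -175.28949634076042 turn deg 0.010503659239551846 units 0.0002334146497678188 shift units [-0.098   0.0093  2.3866]
```

Call:
{"method": "send_rows", "body": {"motion": [[[-0.08, 0, 0.8], 0, -1], [[0, 0, 0.8], 0, -1], [[0, 0, 0.5], 0, -1], [[0, 0, 0.3], 0, -1], [[0, 0, 0], 0, -1], [[0, 0, 0], 0, -0.3], [[0, 0, 0], 0, -0.3], [[0, 0, -0.3], 0, -0.3], [[0, 0, -0.9], 0, -0.3], [[0, 0, -0.9], 0, -0.1], [[0, 0, -0.9], 0, 0], [[0, 0, -0.9], 0, 0]]}}

```text
time: 18.1
tcp_pos: [0.4219, 0.2838, 0.138]
ee_rot: [0.001, -0.041, 0.999, 0.0]
contact_force: [0.8, -1.0, 0.1]
width: 0.5
gripper_force: 0.0
```

Run:
```python
from seeb import *
from pk import *
look({k:P0[k] for k in "BDE"})
pick(.592,-.0375,349.5)
```

```text
B R [ 0.5914 -0.0383] yaw 351.4 iou 0.75 other 0.616
D R [ 0.4974 -0.0319] yaw 172.9 iou 0.773 other 0.633
E R [ 0.4867 -0.1035] yaw 163.0 iou 0.771 other 0.633
grasp [ 0.5881 -0.0368]
tcp [0.4238 0.285  0.1415] th -175.2812005082314 turn deg 15.21879949176864 units 0.33819554426152537 shift units [ -4.5579 -11.1496   2.4716]
```

Call:
{"method": "send_rows", "body": {"motion": [[[-0.38, -0.93, -0.5], 0, 0], [[-0.38, -0.93, -0.3], 0, 0], [[-0.38, -0.93, 0], 0, 0], [[-0.38, -0.93, 0], 0, 0], [[-0.38, -0.93, 0], 0, 0], [[-0.38, -0.93, 0], 0, 0], [[-0.38, -0.93, 0], 0, 0], [[-0.38, -0.93, 0], 0, 0], [[-0.38, -0.93, 0], 0, 0], [[-0.38, -0.93, 0], 0, 0], [[-0.38, -0.93, 0], 0, 0], [[-0.38, -0.93, 0], 0, 0]]}}

```text
time: 19.65
tcp_pos: [0.586, -0.0396, 0.1606]
ee_rot: [0.0, -0.041, 0.999, 0.0]
contact_force: [-0.1, 0.4, -0.7]
width: 0.495
gripper_force: 0.0
```

Call:
{"method": "send_rows", "body": {"motion": [[[0, 0, 0.3], 0.17, 0], [[0, 0, 0.5], 0.155, 0], [[0, 0, 0.3], 0, 0], [[0, 0, 0], 0, 0]]}}

```text
time: 20.15
tcp_pos: [0.5853, -0.0385, 0.1267]
ee_rot: [-0.001, 0.085, 0.996, 0.0]
contact_force: [-0.2, -0.3, 0.4]
width: 0.501
gripper_force: 0.0
```

Run:
```python
from pk import *
c=r.camera("wrist"); cv2.imwrite("pics/w3.png",c["img"])
pick(.592,-.0378,350.3)
```

```text
grasp [ 0.5881 -0.0371]
tcp [ 0.5857 -0.0386  0.1273] th 170.17611766166198 turn deg -0.12388233833806789 units -0.002752940851957064 shift units [-0.068   0.0599  2.0108]
```

View pics/w3.png

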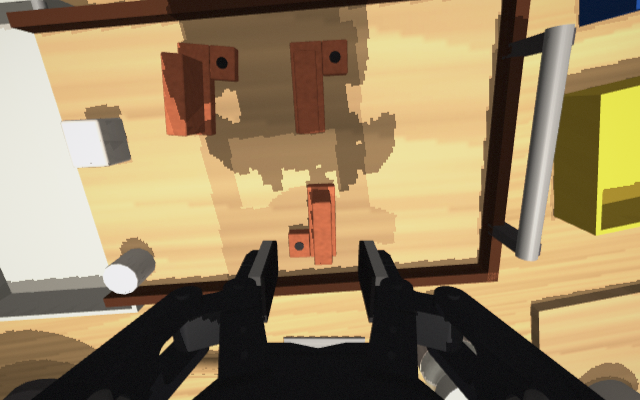

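B's rib is at (320,225), aligned between the fingers. Gripping.

Call:
{"method": "send_rows", "body": {"motion": [[[-0.06, 0.06, 0.8], 0, 0], [[0, 0, 0.7], 0, 0], [[0, 0, 0.5], 0, 0], [[0, 0, 0], 0, 0], [[0, 0, 0], 0, -1], [[0, 0, 0], 0, -1], [[0, 0, 0], 0, -1], [[0, 0, -0.4], 0, -1], [[0, 0, -0.9], 0, -1], [[0, 0, -0.9], 0, -1], [[0, 0, -0.9], 0, -1], [[0, 0, -0.3], 0, -1]]}}

```text
time: 21.7
tcp_pos: [0.5886, -0.0373, 0.1714]
ee_rot: [0.002, 0.086, 0.996, 0.0]
contact_force: [0.2, 0.3, -1.7]
width: 0.127
gripper_force: 58.4
```

Run:
```python
from pk import *
print(r.read_state()["width"]*85)
tub("y",.06)
```

```text
10.820542785402399
goal [0.5833 0.3489] 0.018
tcp [ 0.5886 -0.0373  0.1714] th 170.08819091978478 turn deg -13.411809080215251 units -0.29804020178256113 shift units [ 2.4063 12.6495  5.1098]
```

Call:
{"method": "send_rows", "body": {"motion": [[[0.185, 0.973, 0], 0, -1], [[0.185, 0.973, 0], 0, -1], [[0.185, 0.973, 0], 0, -1], [[0.185, 0.973, 0], 0, -1], [[0.185, 0.973, 0], 0, -1], [[0.185, 0.973, 0], 0, -1], [[0.185, 0.973, 0], 0, -1], [[0.185, 0.973, 0], 0, -1], [[0.185, 0.973, 0], 0, -1], [[0.185, 0.973, 0], 0, -1], [[0.185, 0.973, 0], 0, -1], [[0.185, 0.973, 0], 0, -1]]}}

```text
time: 23.2
tcp_pos: [0.5819, 0.32, 0.1683]
ee_rot: [-0.001, 0.086, 0.996, -0.001]
contact_force: [-0.0, 0.1, -0.4]
width: 0.132
gripper_force: 58.5
```

Call:
{"method": "send_rows", "body": {"motion": [[[0.185, 0.973, 0], 0, -1], [[0, 0, 0.2], -0.15, -1], [[0, 0, 0.4], -0.15, -1], [[0, 0, 0.8], 0, -1], [[0, 0, 0.8], 0, -1], [[0, 0, 0.4], 0, -1], [[0, 0, 0], 0, -1]]}}

```text
time: 24.08
tcp_pos: [0.5814, 0.3486, 0.09]
ee_rot: [-0.001, -0.031, 1.0, -0.001]
contact_force: [0.5, 0.2, -1.2]
width: 0.125
gripper_force: 58.5
```

Run:
```python
from pk import *
print(r.read_state()["width"]*85)
tub("y",.06)
```

```text
10.600745386714507
goal [0.5833 0.3489] 0.018
tcp [0.5814 0.3486 0.09  ] th -176.4110895984765 turn deg 0.08891040152348718 units 0.0019757867005219375 shift units [-0.069   0.0068  2.4002]
```

Call:
{"method": "send_rows", "body": {"motion": [[[-0.06, 0, 0.8], 0, -1], [[0, 0, 0.8], 0, -1], [[0, 0, 0.5], 0, -1], [[0, 0, 0.3], 0, -1], [[0, 0, 0], 0, -1], [[0, 0, 0], 0, -0.3], [[0, 0, 0], 0, -0.3], [[0, 0, -0.3], 0, -0.3], [[0, 0, -0.9], 0, -0.3], [[0, 0, -0.9], 0, -0.1], [[0, 0, -0.9], 0, 0], [[0, 0, -0.9], 0, 0]]}}

```text
time: 25.58
tcp_pos: [0.584, 0.3492, 0.1382]
ee_rot: [0.001, -0.031, 1.0, 0.0]
contact_force: [0.6, -0.7, -0.6]
width: 0.502
gripper_force: 0.0
```

Run:
```python
from seeb import *
from pk import *
look({k:P0[k] for k in "DE"})
pick(.4974,-.0315,172.9)
```

```text
D R [ 0.4981 -0.0306] yaw 173.0 iou 0.775 other 0.643
E R [ 0.4859 -0.1039] yaw 162.9 iou 0.755 other 0.623
grasp [ 0.5014 -0.032 ]
tcp [0.5858 0.3503 0.1426] th -176.41140336601927 turn deg 10.68859663398072 units 0.237524369644016 shift units [  3.6272 -12.5515   2.4404]
```

Call:
{"method": "send_rows", "body": {"motion": [[[0.279, -0.966, -0.5], 0, 0], [[0.279, -0.966, -0.3], 0, 0], [[0.279, -0.966, 0], 0, 0], [[0.279, -0.966, 0], 0, 0], [[0.279, -0.966, 0], 0, 0], [[0.279, -0.966, 0], 0, 0], [[0.279, -0.966, 0], 0, 0], [[0.279, -0.966, 0], 0, 0], [[0.279, -0.966, 0], 0, 0], [[0.279, -0.966, 0], 0, 0], [[0.279, -0.966, 0], 0, 0], [[0.279, -0.966, 0], 0, 0]]}}

```text
time: 27.12
tcp_pos: [0.5052, -0.0052, 0.1606]
ee_rot: [0.001, -0.031, 1.0, -0.0]
contact_force: [0.8, 0.2, -0.6]
width: 0.5
gripper_force: 0.0
```

Call:
{"method": "send_rows", "body": {"motion": [[[0.279, -0.966, 0], 0, 0], [[0, 0, 0.3], 0.12, 0], [[0, 0, 0.5], 0.12, 0], [[0, 0, 0.3], 0, 0], [[0, 0, 0], 0, 0]]}}

```text
time: 27.75
tcp_pos: [0.4985, -0.0336, 0.1269]
ee_rot: [-0.001, 0.062, 0.998, 0.0]
contact_force: [0.1, -0.3, 1.0]
width: 0.5
gripper_force: 0.0
```

Run:
```python
from pk import *
pick(.4978,-.031,173)
c=r.camera("wrist")
m=red(c); T=cv2.resize(m.astype(np.uint8),(640,400)); 
n,lb,st,ce=cv2.connectedComponentsWithStats(T); print([(s[:4],e) for s,e in zip(st[1:],ce[1:]) if s[4]>400])
```

```text
grasp [ 0.5018 -0.0315]
tcp [ 0.4985 -0.0336  0.1269] th 172.87374836264078 turn deg -0.1262516373592174 units -0.0028055919413159424 shift units [-0.1029  0.0827  1.9949]
[(array([370, 132, 153,  56], dtype=int32), array([464.4839, 144.7963])), (array([ 62, 141, 144,  16], dtype=int32), array([133.3993, 148.7334])), (array([199, 171,  63,  92], dtype=int32), array([223.2222, 211.5567])), (array([309, 175,  50,  91], dtype=int32), array([327.1248, 211.236 ]))]
```

Call:
{"method": "send_rows", "body": {"motion": [[[-0.1, 0.08, 0.8], 0, -0.15], [[0, 0, 0.7], 0, -0.15], [[0, 0, 0.48], 0, -0.15], [[0, 0, 0], 0, -0.15], [[0, 0, 0], 0, -1], [[0, 0, 0], 0, -1], [[0, 0, 0], 0, -1], [[0, 0, -0.4], 0, -1], [[0, 0, -0.9], 0, -1], [[0, 0, -0.9], 0, -1], [[0, 0, -0.9], 0, -1], [[0, 0, -0.3], 0, -1]]}}

```text
time: 29.3
tcp_pos: [0.5028, -0.0317, 0.1718]
ee_rot: [0.002, 0.063, 0.998, 0.0]
contact_force: [0.6, 0.8, -0.9]
width: 0.128
gripper_force: 58.4
```

Run:
```python
from pk import *
print(r.read_state()["width"]*85)
tub("y",-.005)
```

```text
10.921352302274334
goal [0.5873 0.284 ] 0.018
tcp [ 0.5028 -0.0317  0.1718] th 172.78846728685173 turn deg -10.711532713148294 units -0.2380340602921843 shift units [-1.4541 10.794   5.1335]
```

Call:
{"method": "send_rows", "body": {"motion": [[[-0.132, 0.981, 0], 0, -1], [[-0.132, 0.981, 0], 0, -1], [[-0.132, 0.981, 0], 0, -1], [[-0.132, 0.981, 0], 0, -1], [[-0.132, 0.981, 0], 0, -1], [[-0.132, 0.981, 0], 0, -1], [[-0.132, 0.981, 0], 0, -1], [[-0.132, 0.981, 0], 0, -1], [[-0.132, 0.981, 0], 0, -1], [[-0.132, 0.981, 0], 0, -1], [[-0.132, 0.981, 0], 0, -1], [[0, 0, 0.1], -0.12, -1]]}}

```text
time: 30.8
tcp_pos: [0.5859, 0.2859, 0.1657]
ee_rot: [-0.0, 0.013, 1.0, 0.0]
contact_force: [-0.2, -0.4, -0.7]
width: 0.133
gripper_force: 58.6
```

Call:
{"method": "send_rows", "body": {"motion": [[[0, 0, 0.5], -0.118, -1], [[0, 0, 0.8], 0, -1], [[0, 0, 0.8], 0, -1], [[0, 0, 0.4], 0, -1], [[0, 0, 0], 0, -1]]}}

```text
time: 31.42
tcp_pos: [0.5853, 0.2837, 0.0907]
ee_rot: [-0.001, -0.03, 1.0, -0.0]
contact_force: [0.5, -0.0, -0.0]
width: 0.129
gripper_force: 58.5
```

Run:
```python
from pk import *
print(r.read_state()["width"]*85)
tub("y",-.005)
```

```text
10.983637054729126
goal [0.5873 0.284 ] 0.018
tcp [0.5853 0.2837 0.0907] th -176.50479447641217 turn deg -0.004794476412180901 units -0.0001065439202706867 shift units [-0.0727  0.0078  2.4225]
```

Call:
{"method": "send_rows", "body": {"motion": [[[-0.06, 0, 0.8], 0, -1], [[0, 0, 0.8], 0, -1], [[0, 0, 0.5], 0, -1], [[0, 0, 0.32], 0, -1], [[0, 0, 0], 0, -1], [[0, 0, 0], 0, -0.3], [[0, 0, 0], 0, -0.3], [[0, 0, -0.3], 0, -0.3], [[0, 0, -0.9], 0, -0.3], [[0, 0, -0.9], 0, -0.1], [[0, 0, -0.9], 0, 0], [[0, 0, -0.9], 0, 0]]}}

```text
time: 32.92
tcp_pos: [0.5879, 0.2842, 0.1382]
ee_rot: [0.001, -0.031, 1.0, 0.0]
contact_force: [0.5, 0.5, -0.2]
width: 0.497
gripper_force: 0.0
```

Run:
```python
from seeb import *
from pk import *
look({k:P0[k] for k in "E"})
pick(.4863,-.1035,163)
```

```text
E R [ 0.4865 -0.1032] yaw 164.1 iou 0.752 other 0.616
grasp [ 0.4901 -0.1047]
tcp [0.5898 0.2851 0.1423] th -176.5013478084405 turn deg 20.498652191559476 units 0.4555256042568772 shift units [  4.1307 -12.7733   2.4372]
```

Call:
{"method": "send_rows", "body": {"motion": [[[0.318, -0.983, -0.5], 0, 0], [[0.318, -0.983, -0.3], 0, 0], [[0.318, -0.983, 0], 0, 0], [[0.318, -0.983, 0], 0, 0], [[0.318, -0.983, 0], 0, 0], [[0.318, -0.983, 0], 0, 0], [[0.318, -0.983, 0], 0, 0], [[0.318, -0.983, 0], 0, 0], [[0.318, -0.983, 0], 0, 0], [[0.318, -0.983, 0], 0, 0], [[0.318, -0.983, 0], 0, 0], [[0.318, -0.983, 0], 0, 0]]}}

```text
time: 34.48
tcp_pos: [0.4949, -0.077, 0.1608]
ee_rot: [0.001, -0.031, 1.0, -0.0]
contact_force: [-0.2, -0.1, -0.4]
width: 0.502
gripper_force: 0.0
```

Call:
{"method": "send_rows", "body": {"motion": [[[0.318, -0.983, 0], 0, 0], [[0, 0, 0.2], 0.15, 0], [[0, 0, 0.4], 0.15, 0], [[0, 0, 0.5], 0.148, 0], [[0, 0, 0], 0, 0]]}}

```text
time: 35.1
tcp_pos: [0.4867, -0.106, 0.1268]
ee_rot: [-0.001, 0.144, 0.99, 0.0]
contact_force: [-0.8, 1.0, -0.0]
width: 0.5
gripper_force: 0.0
```

Run:
```python
from pk import *
pick(.4864,-.1035,163.3)
c=r.camera("wrist")
m=red(c); T=cv2.resize(m.astype(np.uint8),(640,400)); 
n,lb,st,ce=cv2.connectedComponentsWithStats(T); print([(s[:4],e) for s,e in zip(st[1:],ce[1:]) if s[4]>400])
```

```text
grasp [ 0.4902 -0.1046]
tcp [ 0.4867 -0.106   0.1268] th 163.41036126805136 turn deg 0.11036126805134289 units 0.002452472623363175 shift units [-0.105   0.0763  1.9918]
[(array([377,  83, 253,  61], dtype=int32), array([521.2251, 111.4401])), (array([236, 149, 103,  22], dtype=int32), array([278.6701, 158.2653])), (array([166, 167,  45,  18], dtype=int32), array([187.7424, 175.0022])), (array([307, 173,  50,  93], dtype=int32), array([326.6071, 211.0829])), (array([536, 306,  70,  45], dtype=int32), array([581.3235, 335.3824]))]
```

Call:
{"method": "send_rows", "body": {"motion": [[[-0.1, 0.08, 0.8], 0, -0.15], [[0, 0, 0.7], 0, -0.15], [[0, 0, 0.48], 0, -0.15], [[0, 0, 0], 0, -0.15], [[0, 0, 0], 0, -1], [[0, 0, 0], 0, -1], [[0, 0, 0], 0, -1], [[0, 0, -0.4], 0, -1], [[0, 0, -0.9], 0, -1], [[0, 0, -0.9], 0, -1], [[0, 0, -0.9], 0, -1], [[0, 0, -0.3], 0, -1]]}}

```text
time: 36.65
tcp_pos: [0.4916, -0.1048, 0.1717]
ee_rot: [0.002, 0.145, 0.989, -0.0]
contact_force: [-0.8, -0.3, -0.8]
width: 0.131
gripper_force: 58.4
```

Run:
```python
from pk import *
print(r.read_state()["width"]*85)
tub("y",-.068)
```

```text
11.096284408039926
goal [0.5912 0.2211] 0.018
tcp [ 0.4916 -0.1048  0.1717] th 163.34047676569585 turn deg -20.159523234304125 units -0.44798940520675834 shift units [-0.0475 11.3586  5.1273]
```

Call:
{"method": "send_rows", "body": {"motion": [[[0, 0.947, 0], 0, -1], [[0, 0.947, 0], 0, -1], [[0, 0.947, 0], 0, -1], [[0, 0.947, 0], 0, -1], [[0, 0.947, 0], 0, -1], [[0, 0.947, 0], 0, -1], [[0, 0.947, 0], 0, -1], [[0, 0.947, 0], 0, -1], [[0, 0.947, 0], 0, -1], [[0, 0.947, 0], 0, -1], [[0, 0.947, 0], 0, -1], [[-0.05, 0.947, 0], 0, -1]]}}

```text
time: 38.15
tcp_pos: [0.5897, 0.2222, 0.1688]
ee_rot: [-0.001, 0.145, 0.989, -0.001]
contact_force: [0.2, -0.6, -1.5]
width: 0.13
gripper_force: 58.6
```

Call:
{"method": "send_rows", "body": {"motion": [[[0, 0, 0.1], -0.15, -1], [[0, 0, 0.2], -0.15, -1], [[0, 0, 0.3], -0.148, -1], [[0, 0, 0.8], 0, -1], [[0, 0, 0.8], 0, -1], [[0, 0, 0.4], 0, -1], [[0, 0, 0], 0, -1]]}}

```text
time: 39.02
tcp_pos: [0.5894, 0.2213, 0.0907]
ee_rot: [-0.001, -0.031, 1.0, -0.0]
contact_force: [-0.4, -0.6, -1.1]
width: 0.126
gripper_force: 58.5
```

Run:
```python
from pk import *
print(r.read_state()["width"]*85)
tub("y",-.068)
```

```text
10.737059747257598
goal [0.5912 0.2211] 0.018
tcp [0.5894 0.2213 0.0907] th -176.49996534853787 turn deg 3.465146210695443e-05 units 7.70032491265654e-07 shift units [-0.0629 -0.0072  2.4229]
```

Call:
{"method": "send_rows", "body": {"motion": [[[-0.06, 0, 0.8], 0, -1], [[0, 0, 0.8], 0, -1], [[0, 0, 0.5], 0, -1], [[0, 0, 0.32], 0, -1], [[0, 0, 0], 0, -1], [[0, 0, 0], 0, -0.3], [[0, 0, 0], 0, -0.3], [[0, 0, -0.3], 0, -0.3], [[0, 0, -0.9], 0, -0.3], [[0, 0, -0.9], 0, -0.1], [[0, 0, -0.9], 0, 0], [[0, 0, -0.9], 0, 0]]}}

```text
time: 40.52
tcp_pos: [0.592, 0.2217, 0.1382]
ee_rot: [0.001, -0.031, 1.0, 0.0]
contact_force: [-0.0, -0.3, -0.4]
width: 0.501
gripper_force: 0.0
```

Run:
```python
from pk import *
for n in("top","side"):
    c=r.camera(n)
    print(n,[(w(c,d["location"]),round(d["score"],2)) for d in r.spot_point(c,"tray_handle")],[(w(c,d["location"]),round(d["score"],2)) for d in r.spot_point(c,"stand")])
    if n=="top": T=c
    else:
        u,v=px(c,[.53,.1,.03]); I=c["img"]; cv2.imwrite("pics/s5.png",cv2.resize(I,None,fx=1.25,fy=1.25))
u,v=px(T,[.5,.1,.03]); u,v=int(u),int(v)
cv2.imwrite("pics/t5.png",cv2.resize(T["img"][v-75:v+75,u-120:u+150],None,fx=2.9,fy=2.9,interpolation=cv2.INTER_CUBIC))
# handle grey bar in top: corners
g=cv2.cvtColor(T["img"],cv2.COLOR_BGR2HSV)
a,b=px(T,[.56,.098,.106]); print(a,b)
R0=g[int(b)-30:int(b)+30,int(a)-8:int(a)+8]; M=((R0[...,1]<60)&(R0[...,2]>80)).astype(np.uint8)
k=max(cv2.findContours(M,0,2)[0],key=cv2.contourArea); q=cv2.minAreaRect(k); print(q); print([ray(T,p[0]+int(a)-8,p[1]+int(b)-30,.106)[:2] for p in cv2.boxPoints(q)])
```

```text
top [(array([0.5613, 0.0995, 0.1035]), 0.79)] []
side [(array([0.5638, 0.1001, 0.1064]), 0.63)] [(array([ 0.5434, -0.0551,  0.0008]), 0.81)]
310.0585119811786 193.23005487278084
((8.905940055847168, 30.940593719482422), (3.1841189861297607, 42.28908157348633), 5.710593223571777)
[array([0.4948, 0.1062]), array([0.6225, 0.0941]), array([0.6216, 0.0845]), array([0.4939, 0.0967])]
```

View pics/t5.png

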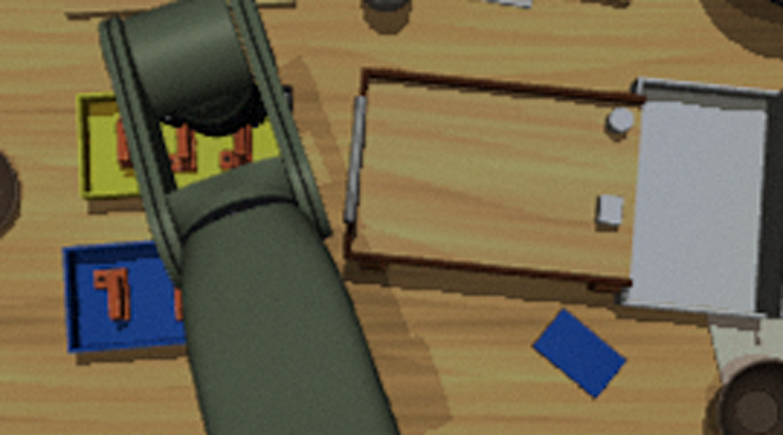

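View pics/s5.png

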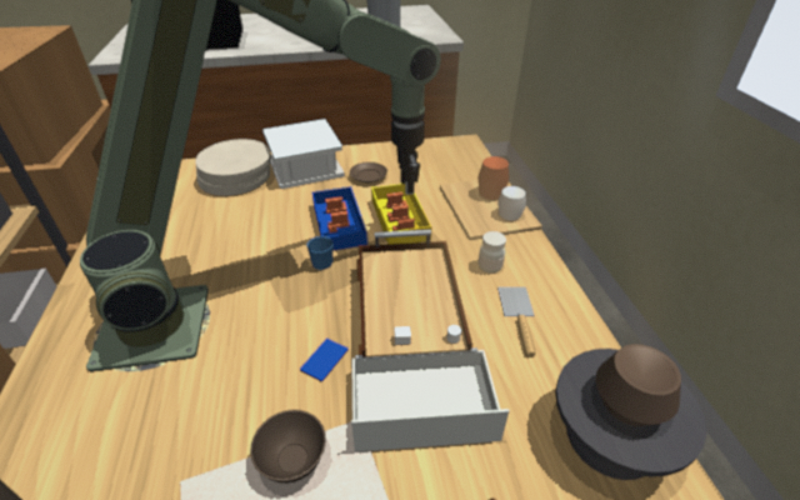

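All five brackets lie flat and separate in the right tubs: two in blue and three in yellow. The tray holds only the two props. Now the handle.

Run:
```python
from pk import *
to(.560,.0965,.081,np.radians(174.2))
def hp(f): return np.array([.305*np.cos(f)-.045*np.sin(f),.305*np.sin(f)+.045*np.cos(f)])
F=np.linspace(0,.75,25); 
for a,b in zip(F[:-1],F[1:]): d=(hp(b)-hp(a))/.03; print(round(b,3),"[0,%.2f,%.2f]"%(d[0],-d[1]))
```

```text
tcp [0.5912 0.2214 0.1353] th -176.50135160240583 turn deg 9.298648397594148 units 0.20663663105764773 shift units [ 1.2885 -4.0909  1.8142]
0.031 [0,-0.05,-0.32]
0.062 [0,-0.06,-0.32]
0.094 [0,-0.07,-0.31]
0.125 [0,-0.08,-0.31]
0.156 [0,-0.09,-0.31]
0.188 [0,-0.10,-0.30]
0.219 [0,-0.11,-0.30]
0.25 [0,-0.12,-0.30]
0.281 [0,-0.13,-0.29]
0.312 [0,-0.14,-0.29]
0.344 [0,-0.15,-0.29]
0.375 [0,-0.16,-0.28]
0.406 [0,-0.16,-0.28]
0.438 [0,-0.17,-0.27]
0.469 [0,-0.18,-0.27]
0.5 [0,-0.19,-0.26]
0.531 [0,-0.20,-0.25]
0.562 [0,-0.21,-0.25]
0.594 [0,-0.21,-0.24]
0.625 [0,-0.22,-0.23]
0.656 [0,-0.23,-0.23]
0.688 [0,-0.23,-0.22]
0.719 [0,-0.24,-0.21]
0.75 [0,-0.25,-0.20]
```

Call:
{"method": "send_rows", "body": {"motion": [[[0.26, -0.6, -0.3], 0, 0], [[0.26, -0.87, 0], 0, 0], [[0.26, -0.87, 0], 0, 0], [[0.26, -0.87, 0], 0, 0], [[0.25, -0.88, 0], 0, 0], [[0, 0, 0], 0.1, 0], [[0, 0, 0], 0.106, 0], [[0, 0, 0], 0, 0]]}}

```text
time: 41.82
tcp_pos: [0.5601, 0.0958, 0.1452]
ee_rot: [-0.0, 0.05, 0.999, -0.0]
contact_force: [-0.7, 0.0, -0.1]
width: 0.5
gripper_force: 0.0
```

Run:
```python
from pk import *
to(.560,.0965,.081,np.radians(174.2))
c=r.camera("wrist"); cv2.imwrite("pics/w6.png",c["img"])
print([(w(c,d["location"]),round(d["score"],2)) for d in r.spot_point(c,"tray_handle")])
```

```text
tcp [0.5601 0.0958 0.1452] th 174.24179798994663 turn deg 0.041797989946630684 units 0.0009288442210362374 shift units [0.0032 0.0255 2.1386]
[(array([0.5543, 0.0938, 0.1046]), 0.82)]
```

View pics/w6.png

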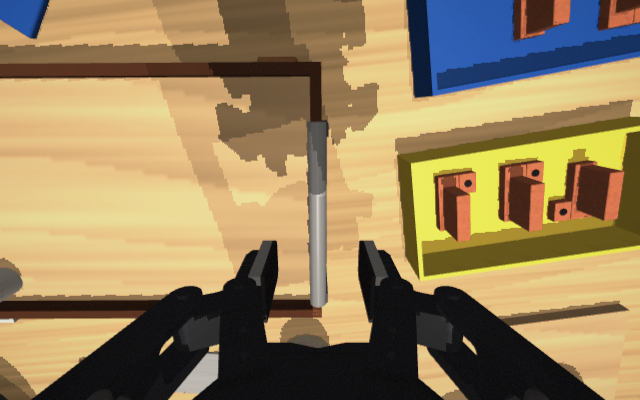

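The bar runs down column 317, centred between the fingers and parallel to them. Descending to grip it.

Call:
{"method": "send_rows", "body": {"motion": [[[0, 0, 0.7], 0, 0], [[0, 0, 0.7], 0, 0], [[0, 0, 0.6], 0, 0], [[0, 0, 0.14], 0, 0], [[0, 0, 0], 0, 0], [[0, 0, 0], 0, -1], [[0, 0, 0], 0, -1], [[0, 0, 0], 0, -1], [[0, 0, 0], 0, -1]]}}

```text
time: 43.05
tcp_pos: [0.5611, 0.0955, 0.082]
ee_rot: [0.001, 0.05, 0.999, -0.001]
contact_force: [-0.3, -5.2, 2.7]
width: 0.118
gripper_force: 58.5
```

Call:
{"method": "send_rows", "body": {"motion": [[[0, -0.05, -0.32], 0, -1], [[0, -0.06, -0.32], 0, -1], [[0, -0.07, -0.31], 0, -1], [[0, -0.08, -0.31], 0, -1], [[0, -0.09, -0.31], 0, -1], [[0, -0.1, -0.3], 0, -1], [[0, -0.11, -0.3], 0, -1], [[0, -0.12, -0.3], 0, -1]]}}

```text
time: 44.05
tcp_pos: [0.5591, 0.0758, 0.1553]
ee_rot: [0.001, 0.05, 0.999, -0.0]
contact_force: [3.4, -4.7, -5.6]
width: 0.113
gripper_force: 58.3
```

Run:
```python
from pk import *
s=r.read_state(); print(s["contact_force"],s["width"]*85)
to(.560,.0965,.081)
c=r.camera("top")
for n in("top","side"):
    c=r.camera(n); print([(w(c,d["location"]),round(d["score"],2)) for t in ("tray_handle","tray_centre") for d in r.spot_point(c,t)])
```

```text
[ 3.3502 -4.6976 -5.632 ] 9.60822885830951
tcp [0.5591 0.0758 0.1553] th 174.24198225839584 turn deg 0.0 units 0.0 shift units [0.0437 0.6913 2.4762]
[(array([0.5565, 0.0772, 0.1731]), 0.88), (array([ 0.5398, -0.0594,  0.0931]), 0.74)]
[(array([0.557 , 0.0756, 0.1767]), 0.56), (array([ 0.5455, -0.0596,  0.0939]), 0.63)]
```

Call:
{"method": "send_rows", "body": {"motion": [[[0, -0.13, -0.29], 0, -1], [[0, -0.14, -0.29], 0, -1], [[0, -0.15, -0.29], 0, -1], [[0, -0.16, -0.28], 0, -1], [[0, -0.16, -0.28], 0, -1], [[0, -0.17, -0.27], 0, -1], [[0, -0.18, -0.27], 0, -1], [[0, -0.19, -0.26], 0, -1]]}}

```text
time: 45.4
tcp_pos: [0.5556, 0.0386, 0.223]
ee_rot: [0.001, 0.05, 0.999, 0.001]
contact_force: [5.3, -0.9, -5.0]
width: 0.116
gripper_force: 58.3
```

Call:
{"method": "send_rows", "body": {"motion": [[[0, -0.2, -0.25], 0, -1], [[0, -0.21, -0.25], 0, -1], [[0, -0.21, -0.24], 0, -1], [[0, -0.22, -0.23], 0, -1], [[0, -0.23, -0.23], 0, -1], [[0, -0.23, -0.22], 0, -1], [[0, -0.24, -0.21], 0, -1], [[0, -0.25, -0.2], 0, -1], [[0, 0, 0], 0, -1], [[0, 0, 0], 0, -1], [[0, 0, 0], 0, -1], [[0, 0, 0], 0, -1]]}}

```text
time: 46.9
tcp_pos: [0.5507, -0.0129, 0.2788]
ee_rot: [0.002, 0.05, 0.999, 0.002]
contact_force: [5.9, 4.4, 2.1]
width: 0.113
gripper_force: 58.9
```

Run:
```python
from pk import *
s=r.read_state(); print(s["contact_force"],s["width"]*85,s["tcp_pos"])
c=r.camera("side"); cv2.imwrite("pics/s7.png",c["img"][150:400,200:520])
print([(w(c,d["location"]),round(d["score"],2)) for t in ("tray_handle","prop1") for d in r.spot_point(c,t)])
```

```text
[5.9344 4.3835 2.0966] 9.563389737909732 [ 0.5507 -0.0129  0.2788]
[(array([ 0.5507, -0.0102,  0.2975]), 0.85), (array([ 0.5965, -0.2229,  0.0175]), 0.69), (array([ 0.5049, -0.2171,  0.0152]), 0.49)]
```

View pics/s7.png

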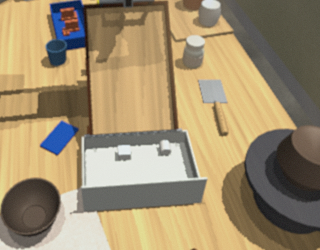

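The tilted tray is empty, and both props lie in the basin at (123,152) and (165,147). Lowering.

Call:
{"method": "send_rows", "body": {"motion": [[[0, 0.25, 0.2], 0, -1], [[0, 0.24, 0.21], 0, -1], [[0, 0.23, 0.22], 0, -1], [[0, 0.23, 0.23], 0, -1], [[0, 0.22, 0.23], 0, -1], [[0, 0.21, 0.24], 0, -1], [[0, 0.21, 0.25], 0, -1], [[0, 0.2, 0.25], 0, -1], [[0, 0.19, 0.26], 0, -1], [[0, 0.18, 0.27], 0, -1], [[0, 0.17, 0.27], 0, -1], [[0, 0.16, 0.28], 0, -1]]}}

```text
time: 48.55
tcp_pos: [0.5576, 0.0597, 0.1897]
ee_rot: [0.001, 0.05, 0.999, 0.0]
contact_force: [5.4, 1.6, -0.0]
width: 0.113
gripper_force: 61.0
```

Call:
{"method": "send_rows", "body": {"motion": [[[0, 0.16, 0.28], 0, -1], [[0, 0.15, 0.29], 0, -1], [[0, 0.14, 0.29], 0, -1], [[0, 0.13, 0.29], 0, -1], [[0, 0.12, 0.3], 0, -1], [[0, 0.11, 0.3], 0, -1], [[0, 0.1, 0.3], 0, -1], [[0, 0.09, 0.31], 0, -1], [[0, 0.08, 0.31], 0, -1], [[0, 0.07, 0.31], 0, -1], [[0, 0.06, 0.3], 0, -1]]}}

```text
time: 49.92
tcp_pos: [0.5609, 0.0948, 0.0906]
ee_rot: [0.0, 0.05, 0.999, -0.001]
contact_force: [4.9, -2.5, -1.0]
width: 0.111
gripper_force: 58.4
```

Run:
```python
from pk import *
s=r.read_state(); print(s["contact_force"],s["width"]*85)
to(.561,.0955,.082)
```

```text
[ 4.8838 -2.5342 -1.0174] 9.4263357738355
tcp [0.5609 0.0948 0.0906] th 174.26673326709013 turn deg 0.0 units 0.0 shift units [-0.0014  0.0255  0.2882]
```

Call:
{"method": "send_rows", "body": {"motion": [[[0, 0.04, 0.15], 0, -1], [[0, 0, 0.12], 0, -1], [[0, 0, 0], 0, -1], [[0, 0, 0], 0, 0], [[0, 0, 0], 0, 0], [[0, 0, 0], 0, 0], [[0, 0, -0.4], 0, 0], [[0, 0, -0.9], 0, 0], [[0, 0, -0.9], 0, 0], [[0, 0, -0.9], 0, 0], [[0, 0, -0.9], 0, 0], [[0, 0, -0.5], 0, 0]]}}

```text
time: 51.42
tcp_pos: [0.5612, 0.0966, 0.2202]
ee_rot: [0.001, 0.05, 0.999, 0.0]
contact_force: [-0.1, 0.3, -1.4]
width: 0.502
gripper_force: 0.0
```

Call:
{"method": "send_rows", "body": {"motion": [[[0.9, 0, -0.5], 0, 0], [[0.9, 0, -0.5], 0, 0], [[0.9, 0, 0], 0, 0], [[0.9, 0, 0], 0, 0], [[0.5, 0, 0], 0, 0], [[0, 0, 0], 0, 0], [[0, 0, 0], 0, 0]]}}

```text
time: 52.3
tcp_pos: [0.4392, 0.1089, 0.2482]
ee_rot: [0.0, 0.05, 0.999, 0.0]
contact_force: [-0.1, 0.2, 0.3]
width: 0.495
gripper_force: 0.0
```

Run:
```python
from pk import *
T=r.camera("top"); c=r.camera("side")
for n,q in(("side",c),("top",T)):
  for t in ("tray_handle","tray_centre","prop1","bracket_l1","bracket_r1"): print(n,t,[(w(q,d["location"]),round(d["score"],2)) for d in r.spot_point(q,t)])
I=np.vstack([cv2.resize(T["img"][90:290,190:490],None,fx=1.9,fy=1.5),cv2.resize(c["img"][130:370,220:520],None,fx=1.9,fy=1.25)]); cv2.imwrite("pics/end.png",I); print(I.shape)
```

```text
side tray_handle [(array([0.5608, 0.098 , 0.1049]), 0.61)]
side tray_centre [(array([ 0.5433, -0.0525,  0.0565]), 0.8), (array([0.4195, 0.2941, 0.0017]), 0.29)]
side prop1 [(array([ 0.5043, -0.2181,  0.0168]), 0.74), (array([0.4187, 0.2911, 0.0017]), 0.68), (array([ 0.5978, -0.2256,  0.018 ]), 0.67)]
side bracket_l1 [(array([0.4187, 0.357 , 0.0233]), 0.71), (array([0.418 , 0.2876, 0.0204]), 0.45)]
side bracket_r1 [(array([0.5858, 0.224 , 0.0188]), 0.62), (array([0.5836, 0.3489, 0.0221]), 0.51), (array([0.5853, 0.2871, 0.024 ]), 0.49)]
top tray_handle [(array([0.559 , 0.0972, 0.1018]), 0.91), (array([0.584 , 0.2831, 0.0203]), 0.29)]
top tray_centre [(array([ 0.5428, -0.0538,  0.0574]), 0.82)]
top prop1 [(array([ 0.5007, -0.2197,  0.0162]), 0.67), (array([ 0.6025, -0.2239,  0.0162]), 0.59)]
top bracket_l1 [(array([0.5339, 0.5224, 0.0023]), 0.69), (array([0.4157, 0.3541, 0.0238]), 0.66), (array([0.4167, 0.2789, 0.0204]), 0.56), (array([0.4213, 0.2942, 0.0027]), 0.4)]
top bracket_r1 [(array([0.5857, 0.3481, 0.0229]), 0.71), (array([0.582 , 0.2847, 0.0224]), 0.67), (array([0.586 , 0.2237, 0.026 ]), 0.56), (array([0.5588, 0.0972, 0.1019]), 0.33)]
(600, 570, 3)
```

View pics/end.png

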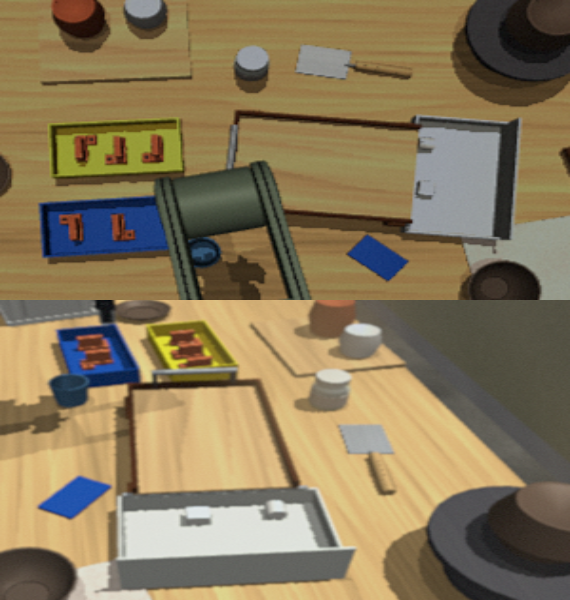

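The two props lie in the basin at (425,143) and (425,187). The tray is flat and empty, with its handle back at z of about 0.10. The brackets are flat and apart in their tubs, and nothing else has moved.

```bash
python3 -c "
from rig import r
print(r.hand_in())"
```

```text
the job is handed in; nothing more can be done
None
```

Job handed in: two left-hand brackets are in the blue tub and three right-hand ones in the yellow, both props are tipped into the basin, and the tray is back flat on its stand; the final pictures confirm all of this, but no verdict came back.

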